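Close the instrument case without a bang

ROBOT

A 6-joint arm with a two-finger parallel gripper is mounted at the origin on the work surface. World frame = base frame: x ahead of the robot, y to its left, z up, the work surface at z = 0. Lengths are in m, angles in degrees, forces in N, time in s.
With the tool pointing down it reaches from about 0.325 to 0.775 m from the base axis. Payload 5.5 kg.
Tool frame: the origin (TCP) lies on the mounting face of the last link; the fingertips stand env.tips_ahead ahead of it and the grasp point (between the pads) lies 163 mm ahead of it (env.tips_ahead is the distance from the TCP to the fingertips, in m); z points along the fingers, x is the direction in which the jaws open and shut, and the axes are right-handed (so a half turn about z gives the same grasp; the last joint's range is limited). The gripper opens to 88 mm and grips with 3 to 60 N. Pads are 20 mm wide; open, the fingers measure 115 mm over their backs; the gripper's body (75 mm by 178 mm) begins 61 mm behind the grasp point.
Start: joints at [-79.853, 5.22, 70.514, -0, 104.267, -3.249], TCP at [0.139, -0.584, 0.405] pointing down, gripper open.
Joint ranges: [-164.24, 164.24], [-49.07, 125.15], [9.68, 141.18], [-86.29, 266.29], [3.28, 154.24], [-151.56, 151.56]. Speed limits (degrees/s): [147.25, 147.25, 172.46, 180, 180, 180].

INTERFACE

Orientations are given as a 3x3 rotation matrix whose columns are the frame's x, y, z axes.
In Python, from rig import env gives the robot as it stands.
- The arm moves only by the tool arm_command, never from a script. Its argument "series" is a list of rows, each a list of 6 numbers: the shift along the world's x, y, z in m, then the turn, a rotation vector about the world's x, y, z in rad. A call has 1 to 20 rows; each row is the pose to reach, as a shift and turn from the pose commanded when the call began; what a row does not reach only later rows make up. A row lasts 1/12 s, in which the tool goes at most 41.7 mm and 7.16 degrees, less where a joint would pass 70% of its speed; a pose out of reach is approached as far as the arm can. A call with a gripper value outside its range is refused whole. "gripper" is the opening, from 0 (shut) to 1 (fully open), set as the call begins (left out, the last holds). The fingers move at their own pace and stop on an object; "force" is the grip in N (left out, the last holds). Time passes only in rows, so rows that repeat a pose let the fingers close. It gives the time, the measured TCP pose, the force and the opening at its end, in the units of the state.
- env.read_state(): the state, without advancing time (a new reading comes with each control period).
- env.grab_frame(name): name is "scene" or "side" or "wrist"; returns a dict with "image" (384x512x3 uint8, red, green, blue), "fx", "fy", "cx", "cy" (pixels), "dist" ([k1, k2, p1, p2, k3] as OpenCV has them; the pictures are not rectified), "cam_to_world" (4x4, takes a point from camera to world coordinates). Camera axes: x right, y down, z forward; pixel columns grow to the right and rows downward; lengths in m; the calibration is good to about 2 mm. A picture is of the moment at which its call begins. There is no depth.
- env.finish_job(): hands the job in, once; it reports no verdict.
The state is a dict: "t": time; "qpos": joint angles; "joint_velocities": joint speeds; "effort": joint torques, N m; "tool_pos": TCP position; "tcp_rot": TCP orientation; "force": force on the tool from outside, world axes, zero at the start; "ft_torque": the same for the moment, N m; "grip_width": finger opening in m.
Only numpy, scipy, OpenCV 4.12 (cv2) and the standard library are available. Lean on these libraries where they do the work, as an engineer would, in place of code of your own. Each camera call takes 0.05 s, during which the arm holds its last target.

TASK

The lid of the plywood instrument case leans open, a little back past upright: without grasping it or anything else, tip it forward from behind with a fingertip, catch it on the back of a finger as it comes down, and lower it slowly on that finger. Keep carrying it until it lies fully shut, so that it never bangs and is not pinched. Then draw the finger out, and leave everything else on the bench where it stands.

Things in the scene. Friction and masses are not known exactly. Their poses are not given: they have to be found in the camera images.
- case: fixed open-topped plywood case, 125 mm deep (x) x 160 mm wide (y), rim 90 mm above the bench, an instrument in foam inside below the rim. Origin: centre of its underside. x points level from the front wall to the hinge side, away from the robot within 20 degrees of straight ahead; y along the hinge; z up. Hinge axis at x = 62.5 mm, z = 90 mm.
- lid (a joint): lid angle in rad: 0 shut, 1.57 upright, 1.72 leaning back on its stop (about the start). No handle. Greased, viscous hinge (0.2 N m s/rad, hardly any dry friction): past upright the lid falls by itself, slowly at first: about 2 s from 0.1 rad past upright to 45 degrees, about 3 s to shut, by then at 0.9 to 1.4 rad/s, which is a bang. Tipping takes about 1 N at its free edge, carrying it 1 to 2.5 N.
- lip (a point): middle of the free edge of the lid, on its inner face (the underside when shut). Lid: flat plywood, 160 mm from hinge axis to free edge, 160 mm wide, 9 mm thick, 0.24 to 0.36 kg. Shut, this lip is 90 mm above the bench and overhangs the front wall by 35 mm, nothing beneath it; open, 248 mm up. Axes turn with the lid: x to the hinge, y along the edge, z out of the outer face.
- hinge (a point): middle of the hinge axis, 90 mm above the bench, on the far side of the case; axes as for the lip.
- spray_can: dark metal spray can, 60 mm wide, 170 mm tall; a bystander, to be left alone; origin at the centre of its underside
- glue: plastic glue bottle, 52 mm wide, 150 mm tall; a bystander, to be left alone; origin at the centre of its underside
- tub: open white plastic tub, 100 mm wide, 100 mm tall; a bystander, to be left alone; origin at the centre of its underside
- tape: tape measure lying flat, 65 x 60 mm, 34 mm high; a bystander, to be left alone; origin at the centre of its underside
- offcut: plywood offcut lying flat, 60 x 120 mm, 18 mm high; a bystander, to be left alone; origin at the centre of its underside
- sanding_block: cork sanding block, 60 x 110 mm, 35 mm high; a bystander, to be left alone; origin at the centre of its underside
There are look-alikes about, which are no part of the job. Leave any red look-alike of the case alone.

How it is judged:
By the outcome, as a careful person would: the job done as asked, in the order asked, and still so for the second after the job is handed in, with the robot touching nothing.
It also fails if it takes over 48 s, if anything falls off the work surface, if the arm or the gripper's body presses on something with over 40 N, if the wrist force passes 120 N, or if a joint passes its speed limit or range.

## Working session

There is one attempt and no reset: what is moved stays moved. The work goes in short steps, Python scripts to look and compute and a tool call to move; the robot and the scene stay as the last step left them, time stands still between calls to the robot, and variables do not carry over. Pictures are saved under pics/ and viewed, and the job is handed in when it is done.

Besides the shell and the picture viewer there is one more tool, called after ">>>" as name([rows], argument=value, ...), one row to a line, values as JSON. arm_command: Moves the arm, as the interface text tells. Its arguments: {"type":"object","properties":{"series":{"type":"array"},"gripper":{"type":"number"},"force":{"type":"number"}},"required":["series"]}

```bash
mkdir -p pics; ls; python3 - <<'E'
from rig import env
import cv2
print(env.tips_ahead, env.read_state())
for n in ["scene","side","wrist"]:
    f=env.grab_frame(n)
    cv2.imwrite(f"pics/{n}0.png",f["image"][:,:,::-1])
    print(n,f["fx"],f["fy"],f["cx"],f["cy"],f["dist"]);print(f["cam_to_world"])
E
```

```text
pics
0.182 {'t': 0.0, 'qpos': array([-7.98538601e+01,  5.26415188e+00,  7.05813622e+01, -1.91826147e-04,
        1.04267920e+02, -3.24842899e+00]), 'joint_velocities': array([-0.06822969, -0.03397992,  0.01603463, -0.06255179, -0.03981142,
       -0.01966258]), 'effort': array([-1.10772220e-03, -4.46468139e+01, -4.06442893e+01,  6.98742899e-02,
        2.96040787e-02, -1.49441257e-04]), 'tool_pos': array([ 0.13900374, -0.58373522,  0.40350074]), 'tcp_rot': array([[ 2.31654545e-01, -9.72798051e-01, -3.51954658e-04],
       [-9.72796106e-01, -2.31654787e-01,  1.94826832e-03],
       [-1.97680360e-03, -1.08945089e-04, -9.99998040e-01]]), 'force': array([-0.99791355,  0.13512526,  0.66863382]), 'ft_torque': array([-0.00221585,  0.07011372,  0.03428783]), 'grip_width': 0.08808577201931435}
scene 445.0294753504839 445.0294753504839 250.42617970839981 189.20147269451076 [-0.05764118  0.          0.          0.          0.        ]
[[ 0.7948517   0.46592923 -0.38874251  1.06233507]
 [ 0.60675715 -0.6182121   0.49965944 -0.67627663]
 [-0.00751938 -0.63302745 -0.77409283  1.16685157]
 [ 0.          0.          0.          1.        ]]
side 488.28204652072134 488.28204652072134 265.98536669326404 184.69467836453555 [-0.20754175  0.          0.          0.          0.        ]
[[ 0.81671006 -0.33345184  0.47095069 -0.29198154]
 [-0.57665738 -0.44158852  0.68736151 -1.12704285]
 [-0.02123554 -0.83295225 -0.55293725  0.99529958]
 [ 0.          0.          0.          1.        ]]
wrist 267.7437471312059 267.7437471312059 256.04664297533515 193.51208310317844 [-0.01766724  0.          0.          0.          0.        ]
[[ 0.23102048 -0.94155934 -0.24514393  0.20504618]
 [-0.97294614 -0.22416583 -0.05590615 -0.56816305]
 [-0.00231394  0.2514273  -0.96787342  0.38327572]
 [ 0.          0.          0.          1.        ]]
```

View pics/scene0.png

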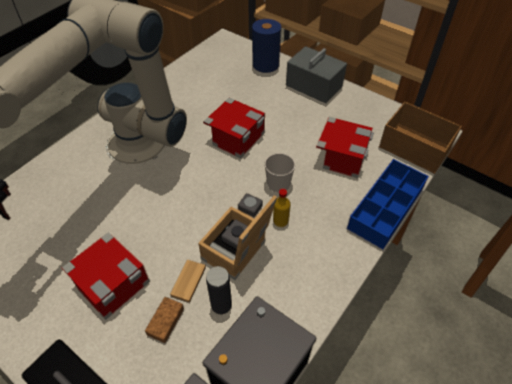

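View pics/side0.png

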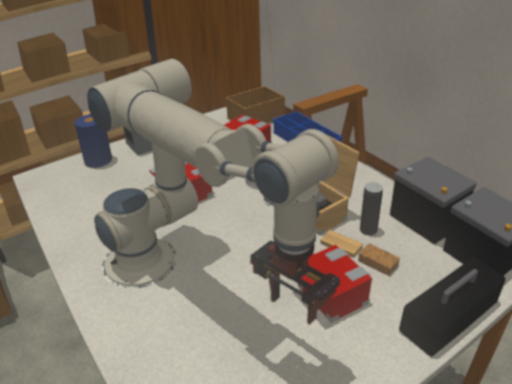

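View pics/wrist0.png

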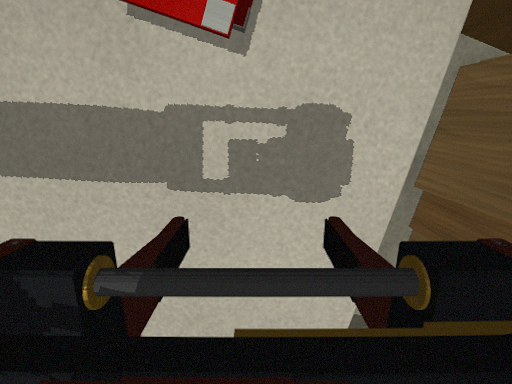

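The plywood case with its open lid is at about (235,238) in scene and (335,190) in side. The red closed boxes at (107,272), (235,127) and (345,147) in scene are look-alikes. Next, an enlarged crop to confirm.

```bash
python3 - <<'E'
import cv2
a=cv2.imread("pics/scene0.png")[160:330,140:320]
cv2.imwrite("pics/cropA.png",cv2.resize(a,None,fx=3.5,fy=3.5,interpolation=cv2.INTER_CUBIC)[:600])
a=cv2.imread("pics/side0.png")[100:280,230:410]
cv2.imwrite("pics/cropB.png",cv2.resize(a,None,fx=3.3,fy=3.3,interpolation=cv2.INTER_CUBIC)[:600])
E
```

```text
(no output)
```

View pics/cropA.png

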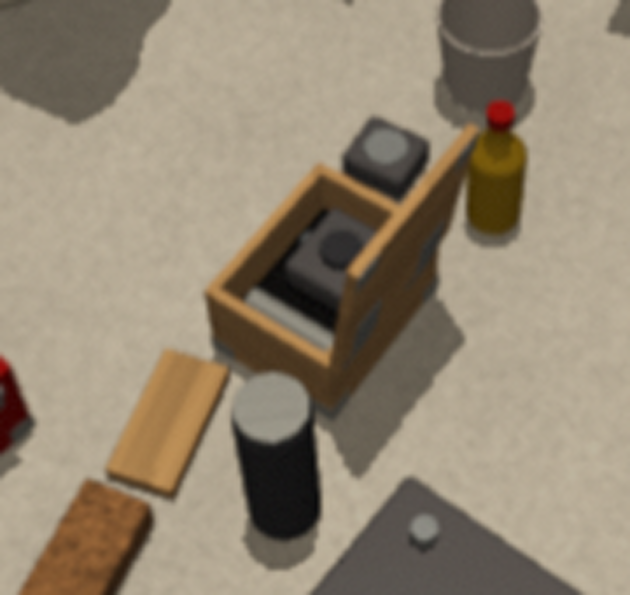

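View pics/cropB.png

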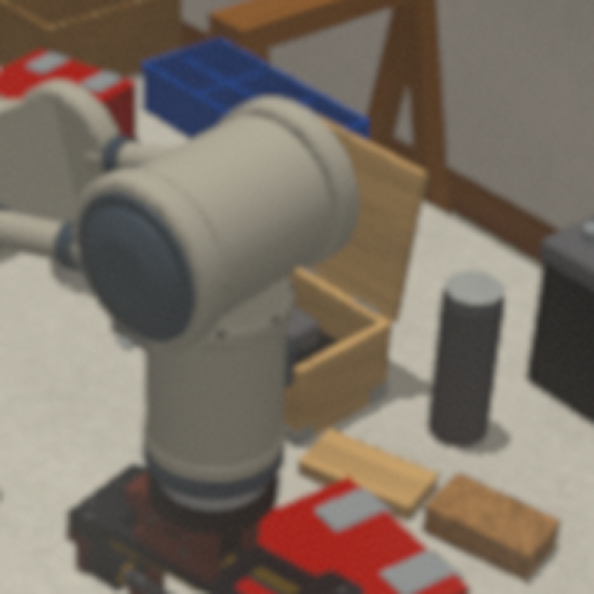

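The crop confirms it: a plywood case with an open lid, front rim corners at crop (322,167) and (210,292), and lid top edge from (475,128) to (357,272). The glue bottle is behind the lid and the can is to its right. Now measuring.

```bash
cat > h.py <<'E'
import numpy as np, cv2
C={'scene':(445.0294753504839,250.42617970839981,189.20147269451076,-0.05764118,np.array([[0.7948517,0.46592923,-0.38874251,1.06233507],[0.60675715,-0.6182121,0.49965944,-0.67627663],[-0.00751938,-0.63302745,-0.77409283,1.16685157],[0,0,0,1]])),
'side':(488.28204652072134,265.98536669326404,184.69467836453555,-0.20754175,np.array([[0.81671006,-0.33345184,0.47095069,-0.29198154],[-0.57665738,-0.44158852,0.68736151,-1.12704285],[-0.02123554,-0.83295225,-0.55293725,0.99529958],[0,0,0,1]]))}
def K(n):
    f,cx,cy,k,T=C[n]; return np.array([[f,0,cx],[0,f,cy],[0,0,1.]]),np.array([k,0,0,0,0]),T
def onz(n,p,z):
    k,d,T=K(n)
    u=cv2.undistortPoints(np.array([[p]],float),k,d)[0,0]
    r=T[:3,:3]@np.array([u[0],u[1],1]); o=T[:3,3]
    return o+r*(z-o[2])/r[2]
def proj(n,P):
    k,d,T=K(n); R=T[:3,:3].T
    return cv2.projectPoints(np.array(P,float).reshape(-1,3),cv2.Rodrigues(R)[0],-R@T[:3,3],k,d)[0][:,0]
E
python3 - <<'E'
from h import *
A=lambda x,y:(x/3.5+140-.5+.5/3.5,y/3.5+160-.5+.5/3.5)
for n,p,z in [("rimFL",(322,167),.09),("rimFR",(210,292),.09),("rimBRbottom",(333,412),0),("lidtopL",(475,128),.248),("lidtopR",(357,272),.248),
 ("can top",(272,405),.17),("glue base",(496,222),0),("glue cap",(501,110),.15),("tub top",(489,25),.1),("offcut",(168,422),.018),("deviceTop",(387,147),.04)]:
    print(n,onz("scene",A(*p),z).round(4))
B=lambda x,y:(x/3.3+230-.35,y/3.3+100-.35)
for n,p,z in [("lidtopR",(427,174),.248),("rim R back",(390,320),.09),("can top",(474,290),.17)]:
    print("side",n,onz("side",B(*p),z).round(4))
E
```

```text
rimFL [ 0.5192 -0.0718  0.09  ]
rimFR [ 0.5263 -0.2261  0.09  ]
rimBRbottom [ 0.6417 -0.2151  0.    ]
lidtopL [ 0.6678 -0.0626  0.248 ]
lidtopR [ 0.6763 -0.2174  0.248 ]
can top [ 0.6647 -0.3043  0.17  ]
glue base [0.6398 0.0254 0.    ]
glue cap [0.632  0.0317 0.15  ]
tub top [0.5444 0.1429 0.1   ]
offcut [ 0.5462 -0.3113  0.018 ]
deviceTop [0.5271 0.0098 0.04  ]
side lidtopR [ 0.6771 -0.2239  0.248 ]
side rim R back [ 0.6502 -0.2182  0.09  ]
side can top [ 0.6621 -0.3102  0.17  ]
```

```bash
python3 - <<'E'
from h import *
for p in [(67,270),(111,238),(147,273),(104,292)]: print("red",p,onz("scene",p,.1).round(3))
yaw=np.radians(3.0); X=np.array([np.cos(yaw),np.sin(yaw),0]);Y=np.array([-X[1],X[0],0]);Z=np.array([0,0,1.])
c=np.array([.585,-.1465,0])
def W(x,y,z): return c+X*x+Y*y+Z*z
im={n:cv2.imread(f"pics/{n}0.png") for n in C}
th=1.72
pts=[W(sx*.0625,sy*.08,.09) for sx in(-1,1) for sy in(-1,1)]
u=np.array([-np.cos(th),0,np.sin(th)]); nn=np.array([np.sin(th),0,np.cos(th)])
L=[np.array([.0625,0,.09])+u*.16+nn*t+np.array([0,s*.08,0]) for t in(0,.009) for s in(-1,1)]
pts+=[W(*l) for l in L]
for n in C:
    a=cv2.resize(im[n],None,fx=4,fy=4,interpolation=cv2.INTER_CUBIC)
    q=proj(n,pts)
    for i,p in enumerate(q): cv2.circle(a,tuple(int(v) for v in (p+.5)*4),4,(0,255,0) if i<4 else (255,0,255),1)
    m=q.mean(0)*4; x,y=int(m[0]),int(m[1])
    cv2.imwrite(f"pics/ov_{n}.png",a[max(0,y-280):y+280,max(0,x-280):x+280])
E
```

```text
red (67, 270) [ 0.299 -0.516  0.1  ]
red (111, 238) [ 0.317 -0.372  0.1  ]
red (147, 273) [ 0.481 -0.388  0.1  ]
red (104, 292) [ 0.431 -0.498  0.1  ]
```

View pics/ov_scene.png

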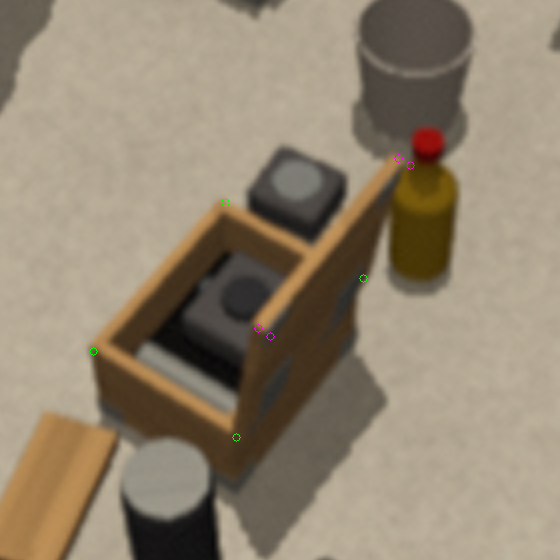

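View pics/ov_side.png

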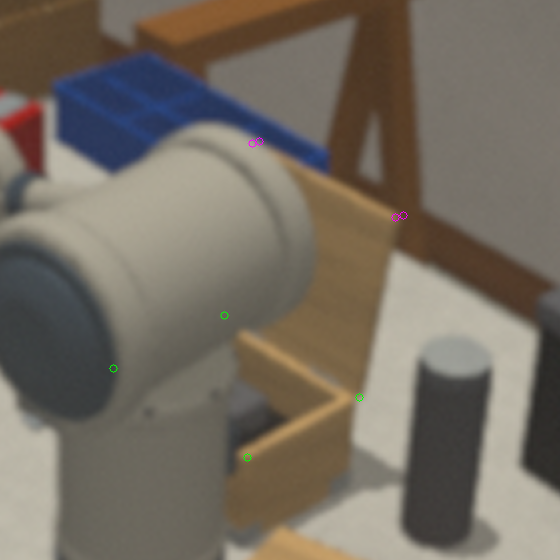

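```bash
cat >> h.py <<'E'
from scipy.spatial.transform import Rotation as Ro
yaw=np.radians(3.0); X=np.array([np.cos(yaw),np.sin(yaw),0]);Y=np.array([-X[1],X[0],0]);Z=np.array([0,0,1.])
cc=np.array([.583,-.146,0])
def pose(x,z,pit,y=-.01):
    "tip in case frame, pit deg below horizontal (90=down)"
    a=np.radians(pit); d=np.cos(a)*X-np.sin(a)*Z; n=np.sin(a)*X+np.cos(a)*Z
    R=np.c_[n,np.cross(d,n),d]
    return cc+X*x+Y*y+Z*z-.182*d,R
def rel(s,wps,rp=None,rR=None):
    p0=s['tool_pos'] if rp is None else rp; R0=s['tcp_rot'] if rR is None else rR
    for w in wps:
        p,R=pose(*w); rv=Ro.from_matrix(R@R0.T).as_rotvec()
        print(w,'->',(p-p0).round(4),rv.round(3),'deg',round(np.degrees(np.linalg.norm(rv)),1))
def tip(s):
    t=s['tool_pos']+.182*s['tcp_rot'][:,2]; d=t-cc; dd=s['tcp_rot'][:,2]
    return np.array([d@X,d@Y,t[2]]).round(4),'pitch',round(np.degrees(np.arcsin(-dd[2])),1)
E
python3 - <<'E'
from h import *
from rig import env
s=env.read_state(); print(tip(s))
rel(s,[(-.12,.27,45),(-.095,.063,45)])
E
```

```text
(array([-0.4663, -0.4136,  0.2218]), 'pitch', np.float64(89.9))
(-0.12, 0.27, 45) -> [ 0.1962  0.4147 -0.0051] [-0.51  -0.681  1.312] deg 89.6
(-0.095, 0.063, 45) -> [ 0.2211  0.416  -0.2121] [-0.51  -0.681  1.312] deg 89.6
```

>>> arm_command([
  [0.196, 0.415, 0.0, -0.51, -0.681, 1.312],
  [0.196, 0.415, 0.0, -0.51, -0.681, 1.312],
  [0.196, 0.415, 0.0, -0.51, -0.681, 1.312],
  [0.196, 0.415, 0.0, -0.51, -0.681, 1.312],
  [0.196, 0.415, 0.0, -0.51, -0.681, 1.312],
  [0.196, 0.415, 0.0, -0.51, -0.681, 1.312],
  [0.196, 0.415, 0.0, -0.51, -0.681, 1.312],
  [0.196, 0.415, 0.0, -0.51, -0.681, 1.312],
  [0.196, 0.415, 0.0, -0.51, -0.681, 1.312],
  [0.196, 0.415, 0.0, -0.51, -0.681, 1.312],
  [0.196, 0.415, 0.0, -0.51, -0.681, 1.312],
  [0.196, 0.415, 0.0, -0.51, -0.681, 1.312],
  [0.196, 0.415, 0.0, -0.51, -0.681, 1.312],
  [0.196, 0.415, 0.0, -0.51, -0.681, 1.312],
  [0.196, 0.415, 0.0, -0.51, -0.681, 1.312],
  [0.196, 0.415, 0.0, -0.51, -0.681, 1.312],
], gripper=0)

```text
t: 1.48
tool_pos: [0.3348, -0.1692, 0.4045]
tcp_rot: [[0.706, 0.049, 0.706], [0.034, -0.999, 0.035], [0.707, -0.001, -0.707]]
force: [-0.2, 1.1, -0.4]
grip_width: 0.0003
```

```bash
python3 - <<'E'
from h import *
from rig import env
s=env.read_state(); print(s['t'],tip(s),s['qpos'].round(1),s['grip_width'],s['force'].round(2),s['tool_pos'].round(3))
rel(s,[(-.12,.27,45),(-.095,.063,45)])
E
```

```text
1.4833 (array([-0.1204, -0.0106,  0.2758]), 'pitch', np.float64(45.0)) [-46.  -48.3 116.5  32.7  80.2 -45.1] 0.0002933895597849231 [-0.18  1.12 -0.38] [ 0.335 -0.169  0.404]
(-0.12, 0.27, 45) -> [ 0.0004  0.0002 -0.0058] [-0.001  0.     0.003] deg 0.2
(-0.095, 0.063, 45) -> [ 0.0254  0.0015 -0.2128] [-0.001  0.     0.003] deg 0.2
```

```bash
cat >> h.py <<'E'
def pose(x,z,pit,y=-.03,psi=0):
    a=np.radians(pit); b=np.radians(psi); d=np.cos(a)*(np.cos(b)*X+np.sin(b)*Y)-np.sin(a)*Z; n=np.cross(Y,d)*-1
    n/=np.linalg.norm(n); n*=np.sign(n@X)
    R=np.c_[n,np.cross(d,n),d]
    return cc+X*x+Y*y+Z*z-.182*d,R
def ik(x,z,pit,y=-.03,psi=0,h=.096,L1=.394,L2=.5815,L=.232):
    p,R=pose(x,z,pit,y,psi); w=p-L*R[:,2]; r=np.hypot(w[0],w[1]); zz=w[2]-h; D=np.hypot(r,zz)
    c3=(D*D-L1*L1-L2*L2)/2/L1/L2; c2=(L1*L1+D*D-L2*L2)/2/L1/D
    return np.degrees(np.arctan2(w[1],w[0])).round(0),(np.degrees(np.arctan2(r,zz))-np.degrees(np.arccos(c2))).round(1),np.degrees(np.arccos(c3)).round(1)
E
python3 - <<'E'
from h import *
print(ik(-.12,.276,45,-.01,0),"actual -46,-48.3,116.5")
for pit in (45,50,55,60):
  for psi in (0,20,30):
    print(pit,psi,[ik(x,z,pit,-.03,psi) for x,z in((-.093,.064),(-.12,.06),(-.06,.17),(0,.22))])
E
```

```text
(np.float64(-46.0), np.float64(-48.5), np.float64(117.1)) actual -46,-48.3,116.5
45 0 [(np.float64(-45.0), np.float64(-50.0), np.float64(139.3)), (np.float64(-49.0), np.float64(-54.0), np.float64(141.5)), (np.float64(-40.0), np.float64(-43.8), np.float64(125.7)), (np.float64(-33.0), np.float64(-34.8), np.float64(115.6))]
45 20 [(np.float64(-53.0), np.float64(-31.7), np.float64(129.1)), (np.float64(-57.0), np.float64(-34.4), np.float64(131.1)), (np.float64(-49.0), np.float64(-29.2), np.float64(116.9)), (np.float64(-43.0), np.float64(-22.5), np.float64(107.3))]
45 30 [(np.float64(-54.0), np.float64(-22.8), np.float64(122.9)), (np.float64(-57.0), np.float64(-25.1), np.float64(125.0)), (np.float64(-50.0), np.float64(-21.2), np.float64(111.3)), (np.float64(-45.0), np.float64(-15.2), np.float64(101.6))]
50 0 [(np.float64(-41.0), np.float64(-45.9), np.float64(134.8)), (np.float64(-45.0), np.float64(-49.9), np.float64(137.2)), (np.float64(-37.0), np.float64(-39.7), np.float64(121.0)), (np.float64(-31.0), np.float64(-30.7), np.float64(110.6))]
50 20 [(np.float64(-49.0), np.float64(-30.9), np.
[... 1187 characters left out ...]
 np.float64(-37.1), np.float64(125.9)), (np.float64(-37.0), np.float64(-41.0), np.float64(128.5)), (np.float64(-31.0), np.float64(-31.1), np.float64(111.7)), (np.float64(-26.0), np.float64(-22.1), np.float64(100.4))]
60 20 [(np.float64(-41.0), np.float64(-27.5), np.float64(119.8)), (np.float64(-44.0), np.float64(-30.7), np.float64(122.3)), (np.float64(-38.0), np.float64(-23.0), np.float64(106.1)), (np.float64(-33.0), np.float64(-15.0), np.float64(94.9))]
60 30 [(np.float64(-43.0), np.float64(-22.0), np.float64(115.8)), (np.float64(-45.0), np.float64(-24.9), np.float64(118.3)), (np.float64(-40.0), np.float64(-18.1), np.float64(102.3)), (np.float64(-35.0), np.float64(-10.4), np.float64(91.0))]
```

```bash
python3 - <<'E'
from h import *
from rig import env
s=env.read_state()
rel(s,[(-.13,.20,45,-.03,25),(-.13,.063,45,-.03,25),(-.095,.063,45,-.03,25)])
print(ik(-.095,.063,45,-.03,25))
E
```

```text
(-0.13, 0.2, 45, -0.03, 25) -> [ 0.0063 -0.0739 -0.0758] [0.216 0.06  0.213] deg 17.7
(-0.13, 0.063, 45, -0.03, 25) -> [ 0.0063 -0.0739 -0.2128] [0.216 0.06  0.213] deg 17.7
(-0.095, 0.063, 45, -0.03, 25) -> [ 0.0413 -0.0721 -0.2128] [0.216 0.06  0.213] deg 17.7
(np.float64(-54.0), np.float64(-27.3), np.float64(126.3))
```

>>> arm_command([
  [0.006, -0.074, -0.076, 0.216, 0.06, 0.213],
  [0.006, -0.074, -0.076, 0.216, 0.06, 0.213],
  [0.006, -0.074, -0.1, 0.216, 0.06, 0.213],
  [0.006, -0.074, -0.14, 0.216, 0.06, 0.213],
  [0.006, -0.074, -0.18, 0.216, 0.06, 0.213],
  [0.015, -0.073, -0.205, 0.216, 0.06, 0.213],
  [0.03, -0.073, -0.213, 0.216, 0.06, 0.213],
  [0.041, -0.072, -0.213, 0.216, 0.06, 0.213],
  [0.041, -0.072, -0.213, 0.216, 0.06, 0.213],
])

```text
t: 2.23
tool_pos: [0.3769, -0.2412, 0.1916]
tcp_rot: [[0.739, 0.252, 0.624], [0.04, -0.942, 0.334], [0.672, -0.222, -0.706]]
force: [-0.0, -0.1, 0.5]
grip_width: 0.0005
```

```bash
python3 - <<'E'
from h import *
from rig import env
s=env.read_state(); print(s['t'],tip(s),s['qpos'].round(1),s['force'].round(2))
for n in("scene","side"):
    cv2.imwrite(f"pics/{n}1.png",env.grab_frame(n)["image"][:,:,::-1])
a=cv2.imread("pics/scene1.png")[130:330,100:320]
b=cv2.imread("pics/side1.png")[100:300,210:430]
cv2.imwrite("pics/c1.png",cv2.resize(np.vstack([a,b]),None,fx=1.5,fy=1.5,interpolation=cv2.INTER_CUBIC))
E
```

```text
2.2333 (array([-0.0941, -0.0296,  0.0631]), 'pitch', np.float64(44.9)) [-52.3 -20.4 120.9  46.   75.9 -72.5] [-0.05 -0.1   0.45]
```

View pics/c1.png

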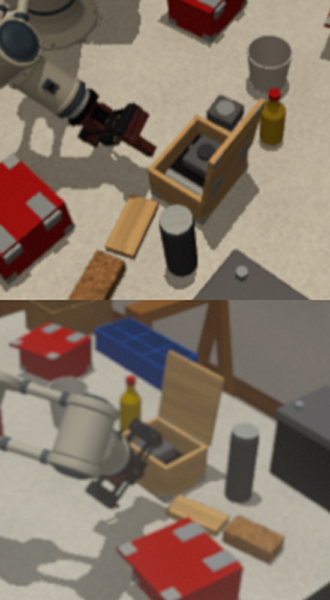

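```bash
python3 - <<'E'
from h import *
from rig import env
s=env.read_state()
rel(s,[(-.13,.12,45,-.03,25),(-.11,.27,45,-.03,25),(-.0,.32,65,-.02,15),(.14,.31,90,-.02,0),(.14,.228,90,-.02,0)])
for w in [(-.0,.32,65,-.02,15),(.14,.31,90,-.02,0),(.14,.228,90,-.02,0)]: print(ik(*w))
E
```

```text
(-0.13, 0.12, 45, -0.03, 25) -> [-0.0352 -0.0019  0.0557] [ 0.002  0.003 -0.003] deg 0.3
(-0.11, 0.27, 45, -0.03, 25) -> [-0.0152 -0.0009  0.2057] [ 0.002  0.003 -0.003] deg 0.3
(-0.0, 0.32, 65, -0.02, 15) -> [0.1346 0.0515 0.2919] [-0.177  0.305 -0.11 ] deg 21.2
(0.14, 0.31, 90, -0.02, 0) -> [0.3476 0.0826 0.299 ] [-0.327  0.716 -0.116] deg 45.6
(0.14, 0.228, 90, -0.02, 0) -> [0.3476 0.0826 0.217 ] [-0.327  0.716 -0.116] deg 45.6
(np.float64(-28.0), np.float64(-10.2), np.float64(78.9))
(np.float64(-12.0), np.float64(43.3), np.float64(10.8))
(np.float64(-12.0), np.float64(30.0), np.float64(39.4))
```

```bash
python3 - <<'E'
from h import *
from rig import env
s=env.read_state()
W=[(-.0,.30,60,-.02,15),(.09,.29,75,-.02,8),(.14,.28,82,-.02,5),(.14,.23,82,-.02,5)]
rel(s,W)
for w in W: print(ik(*w))
E
```

```text
(-0.0, 0.3, 60, -0.02, 15) -> [0.1212 0.0472 0.2646] [-0.151  0.222 -0.105] deg 16.5
(0.09, 0.29, 75, -0.02, 8) -> [0.2514 0.071  0.2728] [-0.26   0.463 -0.133] deg 31.4
(0.14, 0.28, 82, -0.02, 5) -> [0.3225 0.0791 0.2672] [-0.297  0.58  -0.129] deg 38.1
(0.14, 0.23, 82, -0.02, 5) -> [0.3225 0.0791 0.2172] [-0.297  0.58  -0.129] deg 38.1
(np.float64(-31.0), np.float64(-15.0), np.float64(86.8))
(np.float64(-18.0), np.float64(7.6), np.float64(61.9))
(np.float64(-14.0), np.float64(23.0), np.float64(43.6))
(np.float64(-14.0), np.float64(19.6), np.float64(53.1))
```

>>> arm_command([
  [-0.02, 0, 0.03, 0, 0, 0],
  [-0.03, 0, 0.07, 0, 0, 0],
  [-0.02, 0, 0.11, 0, 0, 0],
  [-0.015, 0, 0.15, 0, 0, 0],
  [-0.01, 0, 0.19, 0, 0, 0],
  [0.0, 0.005, 0.225, -0.02, 0.03, -0.01],
  [0.03, 0.015, 0.25, -0.05, 0.07, -0.03],
  [0.06, 0.025, 0.265, -0.08, 0.12, -0.06],
  [0.09, 0.036, 0.268, -0.12, 0.17, -0.08],
  [0.121, 0.047, 0.27, -0.151, 0.222, -0.105],
  [0.155, 0.053, 0.273, -0.18, 0.29, -0.112],
  [0.19, 0.06, 0.275, -0.21, 0.35, -0.12],
  [0.22, 0.066, 0.275, -0.235, 0.41, -0.128],
  [0.251, 0.071, 0.274, -0.26, 0.463, -0.133],
  [0.287, 0.075, 0.271, -0.28, 0.52, -0.131],
  [0.322, 0.079, 0.268, -0.297, 0.58, -0.129],
  [0.322, 0.079, 0.268, -0.297, 0.58, -0.129],
  [0.322, 0.079, 0.268, -0.297, 0.58, -0.129],
])

```text
t: 3.83
tool_pos: [0.7008, -0.1621, 0.4543]
tcp_rot: [[0.99, 0.054, 0.13], [0.051, -0.998, 0.023], [0.131, -0.016, -0.991]]
force: [-0.7, 0.1, 0.1]
grip_width: 0.0001
```

```bash
python3 - <<'E'
from h import *
from rig import env
s=env.read_state(); print(s['t'],tip(s),s['qpos'].round(1),s['force'].round(2))
for n in("scene","side"):
    cv2.imwrite(f"pics/{n}2.png",env.grab_frame(n)["image"][:,:,::-1])
a=cv2.imread("pics/scene2.png")[130:330,150:350]
b=cv2.imread("pics/side2.png")[50:250,230:430]
cv2.imwrite("pics/c2.png",cv2.resize(np.hstack([a,b]),None,fx=2,fy=2,interpolation=cv2.INTER_CUBIC))
rel(s,[(.14,.23,82,-.02,5),(.115,.23,82,-.02,5),(.07,.23,82,-.02,5)])
E
```

```text
3.8333 (array([ 0.1407, -0.0193,  0.2739]), 'pitch', np.float64(82.4)) [-16.5  22.7  45.3   3.5 105.2 -18.4] [-0.72  0.07  0.08]
(0.14, 0.23, 82, -0.02, 5) -> [-0.0021 -0.0001 -0.044 ] [-0.004 -0.008  0.   ] deg 0.5
(0.115, 0.23, 82, -0.02, 5) -> [-0.027  -0.0014 -0.044 ] [-0.004 -0.008  0.   ] deg 0.5
(0.07, 0.23, 82, -0.02, 5) -> [-0.072  -0.0037 -0.044 ] [-0.004 -0.008  0.   ] deg 0.5
```

View pics/c2.png

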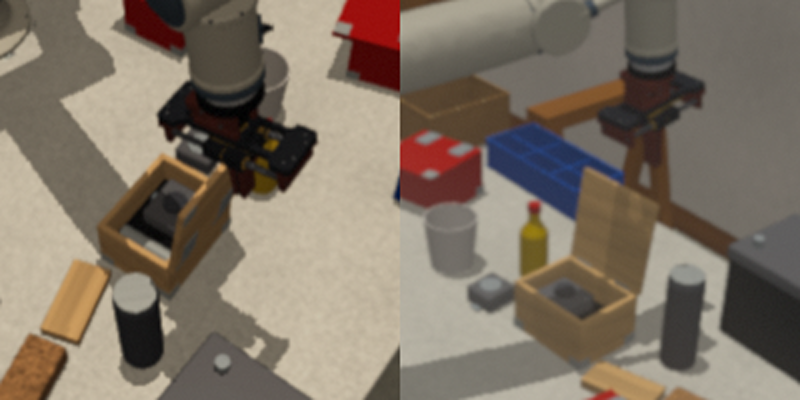

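>>> arm_command([
  [0, 0, -0.022, 0, 0, 0],
  [-0.002, 0, -0.044, -0.004, -0.008, 0],
  [-0.012, -0.001, -0.044, -0.004, -0.008, 0],
  [-0.022, -0.001, -0.044, -0.004, -0.008, 0],
  [-0.028, -0.001, -0.044, -0.004, -0.008, 0],
  [-0.033, -0.002, -0.044, -0.004, -0.008, 0],
  [-0.038, -0.002, -0.044, -0.004, -0.008, 0],
  [-0.043, -0.002, -0.044, -0.004, -0.008, 0],
  [-0.048, -0.002, -0.044, -0.004, -0.008, 0],
])

```text
t: 4.68
tool_pos: [0.6492, -0.1638, 0.4171]
tcp_rot: [[0.988, 0.053, 0.148], [0.051, -0.999, 0.016], [0.149, -0.008, -0.989]]
force: [0.9, -0.2, 0.8]
grip_width: 0.0004
```

```bash
python3 - <<'E'
from h import *
from rig import env
s=env.read_state(); print(s['t'],tip(s),s['force'].round(2))
for n in("scene","side"):
    cv2.imwrite(f"pics/{n}3.png",env.grab_frame(n)["image"][:,:,::-1])
a=cv2.imread("pics/scene3.png")[130:330,150:350]
b=cv2.imread("pics/side3.png")[50:250,230:430]
cv2.imwrite("pics/c3.png",cv2.resize(np.hstack([a,b]),None,fx=2,fy=2,interpolation=cv2.INTER_CUBIC))
E
```

```text
4.6833 (array([ 0.0923, -0.0197,  0.2371]), 'pitch', np.float64(81.4)) [ 0.9  -0.25  0.8 ]
```

View pics/c3.png

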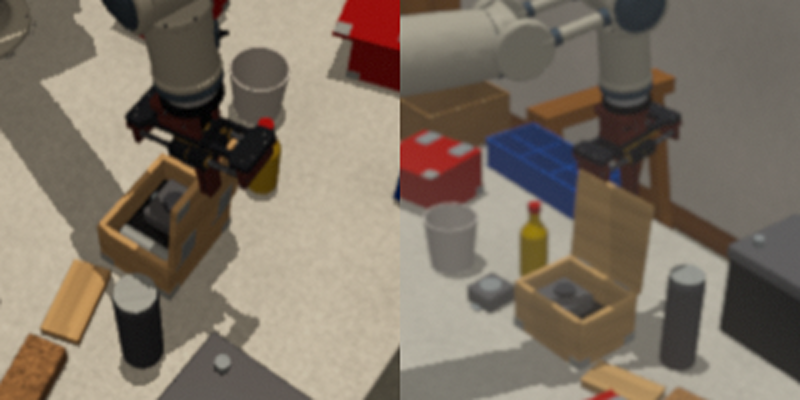

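>>> arm_command([
  [-0.005, 0, 0, 0, 0, 0],
  [-0.01, 0, 0, 0, 0, 0],
  [-0.015, -0.001, 0, 0, 0, 0],
  [-0.02, -0.001, 0, 0, 0, 0],
  [-0.025, -0.001, 0, 0, 0, 0],
  [-0.029, -0.001, 0, 0, 0, 0],
])

```text
t: 5.28
tool_pos: [0.6204, -0.1648, 0.4154]
tcp_rot: [[0.988, 0.053, 0.145], [0.051, -0.999, 0.017], [0.146, -0.009, -0.989]]
force: [1.3, -0.2, 0.1]
grip_width: 0.0003
```

```bash
python3 - <<'E'
from h import *
from rig import env
s=env.read_state(); print(s['t'],tip(s),s['force'].round(2),s['tool_pos'].round(4))
cv2.imwrite("pics/side4.png",env.grab_frame("side")["image"][:,:,::-1])
b=cv2.imread("pics/side4.png")[50:250,230:430]
cv2.imwrite("pics/c4.png",cv2.resize(b,None,fx=3,fy=3,interpolation=cv2.INTER_CUBIC))
W=[(.07,.275,80,-.02,5),(.02,.285,70,-.02,12),(-.04,.265,57,-.025,20),(-.07,.22,48,-.03,25),(-.06,.19,45,-.03,25)]
rel(s,W)
# lid right-edge predictions
for th in (1.5,1.45,1.4,1.35):
    u=np.array([-np.cos(th),0,np.sin(th)]);p=np.array([.0625,-.08,.09])+u*.16
    q=proj("side",[cc+X*p[0]+Y*p[1]+Z*p[2]])[0]; print(th,((q-[230,50])*3).round(0))
E
```

```text
5.2833 (array([ 0.0629, -0.019 ,  0.2354]), 'pitch', np.float64(81.6)) [ 1.29 -0.19  0.09] [ 0.6204 -0.1648  0.4154]
(0.07, 0.275, 80, -0.02, 5) -> [ 0.0022 -0.002   0.0388] [ 0.007 -0.027  0.001] deg 1.6
(0.02, 0.285, 70, -0.02, 12) -> [-0.0765 -0.0163  0.0406] [ 0.07  -0.192  0.015] deg 11.8
(-0.04, 0.265, 57, -0.025, 20) -> [-0.1673 -0.047   0.0022] [ 0.189 -0.391  0.061] deg 25.2
(-0.07, 0.22, 48, -0.03, 25) -> [-0.2133 -0.072  -0.0602] [ 0.285 -0.521  0.114] deg 34.6
(-0.06, 0.19, 45, -0.03, 25) -> [-0.2094 -0.0748 -0.0967] [ 0.3   -0.571  0.128] deg 37.7
1.5 [359. 317.]
1.45 [354. 320.]
1.4 [348. 324.]
1.35 [343. 328.]
```

View pics/c4.png

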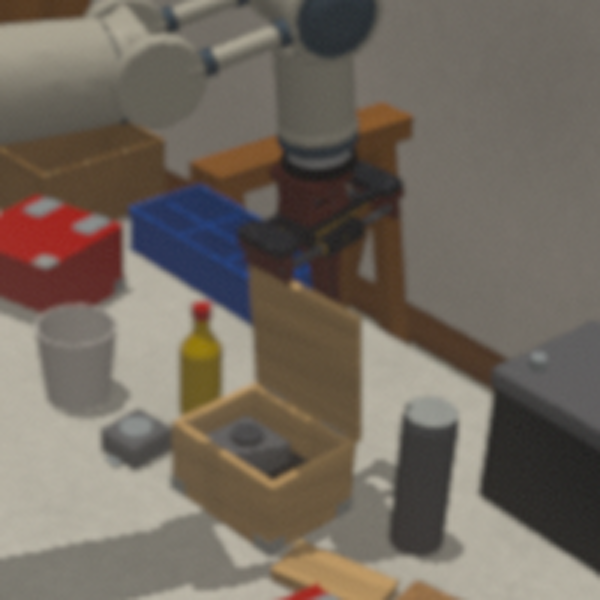

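```bash
python3 - <<'E'
from h import *
from rig import env
s=env.read_state(); print(s['t'],s['force'].round(2))
W=[(.058,.236,81.6,-.02,5),(.054,.236,81.6,-.02,5),(.051,.236,81.6,-.02,5),(.054,.262,80,-.02,6),(.05,.285,78,-.02,8),(.026,.289,74,-.02,10),(0,.287,70,-.02,12),(-.024,.28,67,-.023,14),(-.043,.263,64,-.026,16),(-.051,.24,62,-.028,18),(-.05,.222,60,-.03,20),(-.043,.208,60,-.03,20),(-.034,.20,60,-.03,20),(-.0305,.195,60,-.03,20)]
pr=None
for w in W:
    p,R=pose(*w); rv=Ro.from_matrix(R@s['tcp_rot'].T).as_rotvec()
    print([float(v) for v in np.r_[(p-[.621,-.165,.416]).round(3),rv.round(3)]], '' if pr is None else (round(1000*np.linalg.norm(p-pr[0])),round(np.degrees(Ro.from_matrix(R@pr[1].T).magnitude()),1)),ik(*w)[1:]); pr=(p,R)
E
```

```text
5.3333 [ 1.48  0.01 -0.34]
[-0.005, -0.002, 0.0, 0.004, 0.0, 0.001]  (np.float64(6.9), np.float64(67.3))
[-0.009, -0.002, 0.0, 0.004, 0.0, 0.001] (4, np.float64(0.0)) (np.float64(6.3), np.float64(67.9))
[-0.012, -0.002, 0.0, 0.004, 0.0, 0.001] (3, np.float64(0.0)) (np.float64(5.9), np.float64(68.4))
[-0.014, -0.003, 0.025, 0.01, -0.027, 0.002] (25, np.float64(1.6)) (np.float64(6.0), np.float64(65.8))
[-0.024, -0.006, 0.047, 0.023, -0.06, 0.004] (24, np.float64(2.0)) (np.float64(4.7), np.float64(65.0))
[-0.06, -0.011, 0.048, 0.045, -0.127, 0.009] (36, np.float64(4.0)) (np.float64(-1.9), np.float64(72.1))
[-0.097, -0.017, 0.042, 0.07, -0.192, 0.015] (38, np.float64(4.1)) (np.float64(-8.5), np.float64(79.4))
[-0.129, -0.026, 0.032, 0.095, -0.24, 0.023] (35, np.float64(3.1)) (np.float64(-13.5), np.float64(85.3))
[-0.155, -0.035, 0.011, 0.123, -0.286, 0.033] (35, np.float64(3.1)) (np.float64(-17.8), np.float64(91.4))
[-0.167, -0.042, -0.015, 0.147, -0.314, 0.042] (29, np.float64(2.2)) (np.float64(-20.0), np.float64(96.2))
[-0.17, -0.049, -0.036, 0.173, -0.342, 0.052] (22, np.float64(2.2)) (np.float64(-20.6), np.float64(99.2))
[-0.163, -0.049, -0.05, 0.173, -0.342, 0.052] (16, np.float64(0.0)) (np.float64(-20.2), np.float64(100.3))
[-0.154, -0.048, -0.058, 0.173, -0.342, 0.052] (12, np.float64(0.0)) (np.float64(-19.4), np.float64(100.4))
[-0.151, -0.048, -0.063, 0.173, -0.342, 0.052] (6, np.float64(0.0)) (np.float64(-19.1), np.float64(100.7))
```

>>> arm_command([
  [-0.005, 0, 0, 0, 0, 0],
  [-0.009, 0, 0, 0, 0, 0],
  [-0.012, -0.001, 0, 0, 0, 0],
])

```text
t: 5.58
tool_pos: [0.6086, -0.1656, 0.4157]
tcp_rot: [[0.988, 0.054, 0.145], [0.052, -0.999, 0.017], [0.146, -0.009, -0.989]]
force: [0.8, -0.4, -0.0]
grip_width: 0.0001
```

```bash
python3 - <<'E'
from h import *
from rig import env
s=env.read_state(); print(s['t'],tip(s),s['force'].round(2),s['tool_pos'].round(4))
cv2.imwrite("pics/side5.png",env.grab_frame("side")["image"][:,:,::-1])
b=cv2.imread("pics/side5.png")[120:220,290:390]
cv2.imwrite("pics/c5.png",cv2.resize(b,None,fx=6,fy=6,interpolation=cv2.INTER_CUBIC))
for th in (1.5,1.45,1.4,1.35):
    u=np.array([-np.cos(th),0,np.sin(th)])
    for sgn in(-1,1):
        p=np.array([.0625,sgn*.08,.09])+u*.16
        q=proj("side",[cc+X*p[0]+Y*p[1]+Z*p[2]])[0]; print(th,((q-[290,120])*6+3).round(0))
E
```

```text
5.5833 (array([ 0.0511, -0.0192,  0.2356]), 'pitch', np.float64(81.6)) [ 0.85 -0.44 -0.04] [ 0.6086 -0.1656  0.4157]
1.5 [362. 217.]
1.5 [146. 103.]
1.45 [351. 223.]
1.45 [136. 108.]
1.4 [340. 230.]
1.4 [125. 115.]
1.35 [329. 238.]
1.35 [114. 122.]
```

View pics/c5.png

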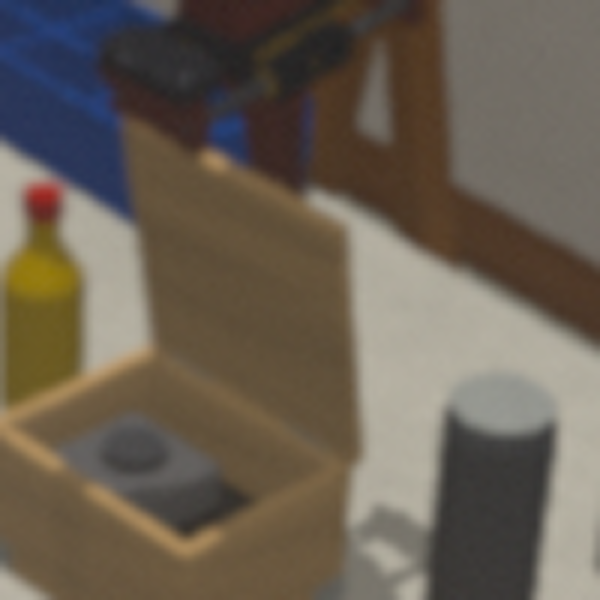

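```bash
python3 - <<'E'
from h import *
p=np.array([.6086,-.1656,.4157]);R=np.array([[.988,.054,.145],[.052,-.999,.017],[.146,-.009,-.989]])
for l in [(0,0,.182),(.0135,0,.182),(-.0135,0,.182),(0,0,.102),(.089,0,.102),(-.089,0,.102),(.089,.037,.102),(.089,-.037,.102),(-.089,.037,.102),(-.089,-.037,.102)]:
    q=proj("side",[p+R@np.array(l)])[0]; print(l,((q-[290,120])*6+3).round(0), q.round(0))
E
```

```text
(0, 0, 0.182) [275. 195.] [335. 152.]
(0.0135, 0, 0.182) [293. 184.] [338. 150.]
(-0.0135, 0, 0.182) [257. 206.] [332. 154.]
(0, 0, 0.102) [268.  67.] [334. 131.]
(0.089, 0, 0.102) [389.  -5.] [354. 119.]
(-0.089, 0, 0.102) [140. 143.] [313. 143.]
(0.089, 0.037, 0.102) [442.  20.] [363. 123.]
(0.089, -0.037, 0.102) [337. -29.] [346. 115.]
(-0.089, 0.037, 0.102) [192. 172.] [322. 148.]
(-0.089, -0.037, 0.102) [ 89. 115.] [304. 139.]
```

```bash
python3 - <<'E'
import cv2
b=cv2.imread("pics/side5.png")[60:210,270:420]
cv2.imwrite("pics/c5b.png",cv2.resize(cv2.convertScaleAbs(b,alpha=1.8,beta=20),None,fx=4,fy=4,interpolation=cv2.INTER_CUBIC))
E
```

```text
(no output)
```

View pics/c5b.png

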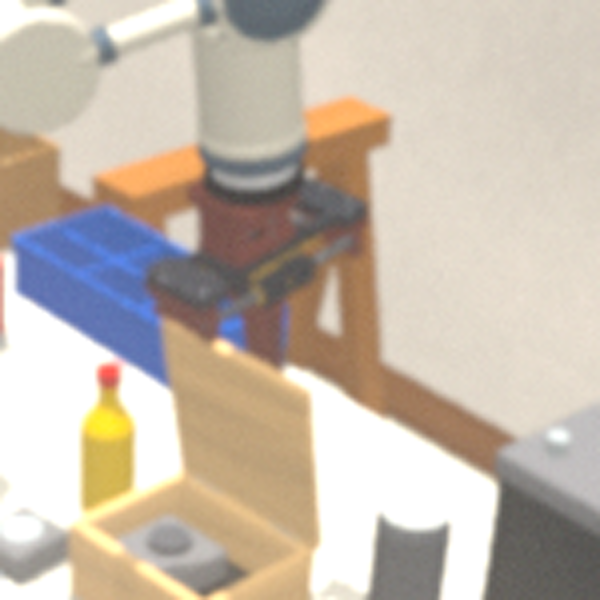

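>>> arm_command([
  [-0.001, -0.001, 0.025, 0.01, -0.027, 0.002],
  [-0.012, -0.005, 0.047, 0.023, -0.06, 0.004],
  [-0.048, -0.01, 0.048, 0.045, -0.127, 0.009],
  [-0.085, -0.016, 0.042, 0.07, -0.192, 0.015],
  [-0.117, -0.025, 0.032, 0.095, -0.24, 0.023],
  [-0.143, -0.034, 0.011, 0.123, -0.286, 0.033],
  [-0.155, -0.041, -0.015, 0.147, -0.314, 0.042],
  [-0.158, -0.048, -0.036, 0.173, -0.342, 0.052],
  [-0.151, -0.048, -0.05, 0.173, -0.342, 0.052],
])

```text
t: 6.38
tool_pos: [0.456, -0.2148, 0.3634]
tcp_rot: [[0.878, 0.131, 0.461], [0.043, -0.98, 0.195], [0.477, -0.152, -0.866]]
force: [-0.1, -0.3, -0.3]
grip_width: 0.0006
```

```bash
python3 - <<'E'
from h import *
from rig import env
s=env.read_state(); print(s['t'],tip(s),s['force'].round(2),s['tool_pos'].round(4))
cv2.imwrite("pics/side6.png",env.grab_frame("side")["image"][:,:,::-1])
b=cv2.imread("pics/side6.png")[100:220,270:390]
cv2.imwrite("pics/c6.png",cv2.resize(b,None,fx=5,fy=5,interpolation=cv2.INTER_CUBIC))
for th in (1.4,1.3,1.2,1.1,1.):
    u=np.array([-np.cos(th),0,np.sin(th)])
    for sgn in(-1,1):
        p=np.array([.0625,sgn*.08,.09])+u*.16
        q=proj("side",[cc+X*p[0]+Y*p[1]+Z*p[2]])[0]; print(th,((q-[270,100])*5+2).round(0))
E
```

```text
6.3833 (array([-0.0448, -0.031 ,  0.2058]), 'pitch', np.float64(59.9)) [-0.13 -0.27 -0.28] [ 0.456  -0.2148  0.3634]
1.4 [383. 291.]
1.4 [203. 195.]
1.3 [364. 305.]
1.3 [185. 207.]
1.2 [346. 320.]
1.2 [168. 222.]
1.1 [328. 338.]
1.1 [150. 238.]
1.0 [311. 357.]
1.0 [134. 255.]
```

View pics/c6.png

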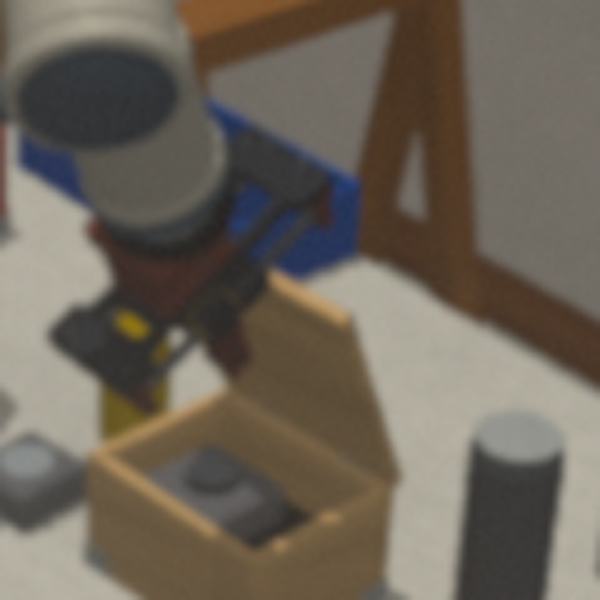

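```bash
cat >> h.py <<'E'
def low(th,e=.022):
    "lid angle deg -> wp"
    f=np.clip((th-30)/25,0,1); pit=45+15*f; psi=25-5*f
    a=np.radians(pit);b=np.radians(psi); d=np.array([np.cos(a)*np.cos(b),np.cos(a)*np.sin(b),-np.sin(a)])
    n=np.array([-d[2],0,d[0]]); n/=np.linalg.norm(n); t=np.radians(th)
    if th>0: C=np.array([.0625-.16*np.cos(t),0,.09+.16*np.sin(t)])
    else: C=np.array([-.0975,0,.09+.16*t])
    q=C+e*d-.0135*n
    return (q[0],q[2],pit,-.03,psi)
def rows(ths,p0,R0):
    for th in ths:
        p,R=pose(*low(th)); rv=Ro.from_matrix(R@R0.T).as_rotvec()
        print([float(v) for v in np.r_[((p-p0)*2000).round()/2000,rv.round(3)]],end=', ')
    print()
E
python3 - <<'E'
from h import *
from rig import env
s=env.read_state(); print(low(55))
rows([57,55,54.5]+list(np.arange(53.5,53.5-17,-1.2)),np.array([.458,-.214,.366]),s['tcp_rot'])
E
```

```text
(np.float64(-0.030801750712687842), np.float64(0.19557401020637613), np.float64(60.0), -0.03, np.float64(20.0))
[0.0165, 0.001, -0.0095, -0.003, -0.004, 0.003], [0.012, 0.001, -0.013, -0.003, -0.004, 0.003], [0.0105, 0.0005, -0.014, -0.001, -0.008, 0.004], [0.007, -0.0005, -0.0165, 0.004, -0.018, 0.006], [0.003, -0.002, -0.02, 0.01, -0.029, 0.009], [-0.001, -0.003, -0.023, 0.015, -0.04, 0.012], [-0.005, -0.0045, -0.0265, 0.021, -0.051, 0.015], [-0.009, -0.006, -0.03, 0.027, -0.063, 0.018], [-0.0125, -0.007, -0.0335, 0.033, -0.074, 0.021], [-0.016, -0.0085, -0.037, 0.038, -0.085, 0.025], [-0.02, -0.0095, -0.0405, 0.044, -0.096, 0.028], [-0.0235, -0.011, -0.0445, 0.05, -0.107, 0.032], [-0.027, -0.0125, -0.048, 0.056, -0.118, 0.035], [-0.0305, -0.0135, -0.052, 0.061, -0.13, 0.039], [-0.0335, -0.015, -0.056, 0.067, -0.141, 0.043], [-0.037, -0.016, -0.06, 0.073, -0.152, 0.046], [-0.04, -0.0175, -0.064, 0.079, -0.163, 0.05], [-0.043, -0.019, -0.068, 0.085, -0.174, 0.054],
```

>>> arm_command([
  [0.012, 0.001, -0.0095, -0.003, -0.004, 0.003],
  [0.012, 0.001, -0.013, -0.003, -0.004, 0.003],
  [0.0105, 0.0005, -0.014, -0.001, -0.008, 0.004],
  [0.007, -0.0005, -0.0165, 0.004, -0.018, 0.006],
  [0.003, -0.002, -0.02, 0.01, -0.029, 0.009],
  [-0.001, -0.003, -0.023, 0.015, -0.04, 0.012],
  [-0.005, -0.0045, -0.0265, 0.021, -0.051, 0.015],
  [-0.009, -0.006, -0.03, 0.027, -0.063, 0.018],
])

```text
t: 7.1
tool_pos: [0.4483, -0.2198, 0.3355]
tcp_rot: [[0.844, 0.161, 0.512], [0.048, -0.973, 0.227], [0.534, -0.167, -0.829]]
force: [-0.7, 1.5, -0.2]
grip_width: 0.0006
```

```bash
cat > look.py <<'E'
import sys
from h import *
from rig import env
k=sys.argv[1]
s=env.read_state(); print(s['t'],tip(s),s['force'].round(2),s['tool_pos'].round(4),s['qpos'].round(0))
cv2.imwrite(f"pics/side{k}.png",env.grab_frame("side")["image"][:,:,::-1])
b=cv2.imread(f"pics/side{k}.png")[100:220,270:390]
cv2.imwrite(f"pics/c{k}.png",cv2.resize(b,None,fx=5,fy=5,interpolation=cv2.INTER_CUBIC))
for th in [float(v) for v in sys.argv[2:]]:
    t=np.radians(th);u=np.array([-np.cos(t),0,np.sin(t)]);o=[]
    for sgn in(-1,1):
        p=np.array([.0625,sgn*.08,.09])+u*.16
        q=proj("side",[cc+X*p[0]+Y*p[1]+Z*p[2]])[0]; o.append(((q-[270,100])*5+2).round(0))
    print(th,o)
E
python3 look.py 7 60 55 50 45 40
```

```text
7.1 (array([-0.0432, -0.0302,  0.1847]), 'pitch', np.float64(56.0)) [-0.75  1.49 -0.17] [ 0.4483 -0.2198  0.3355] [-40. -19. 103.  31.  81. -47.]
60.0 [array([319., 348.]), array([142., 247.])]
55.0 [array([304., 365.]), array([128., 263.])]
50.0 [array([290., 384.]), array([114., 280.])]
45.0 [array([277., 403.]), array([102., 298.])]
40.0 [array([265., 423.]), array([ 91., 317.])]
```

View pics/c7.png

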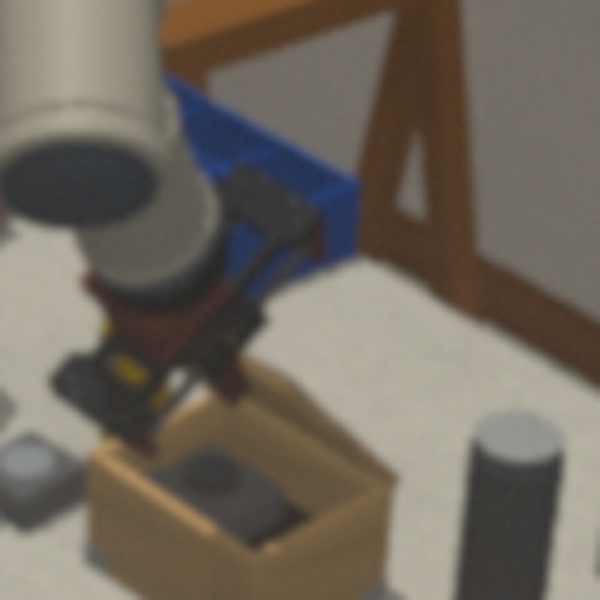

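```bash
python3 - <<'E'
from h import *
R0=pose(*low(48.7))[1]
rows(np.arange(47.7,30.5,-1.2),np.array([.449,-.220,.336]),R0)
E
```

```text
[-0.003, -0.001, -0.003, 0.005, -0.009, 0.003], [-0.0065, -0.002, -0.0065, 0.011, -0.021, 0.006], [-0.0105, -0.0035, -0.01, 0.016, -0.032, 0.009], [-0.014, -0.005, -0.0135, 0.022, -0.043, 0.013], [-0.0175, -0.006, -0.0175, 0.028, -0.054, 0.017], [-0.0205, -0.0075, -0.0215, 0.034, -0.065, 0.02], [-0.024, -0.0085, -0.025, 0.039, -0.076, 0.024], [-0.0275, -0.01, -0.029, 0.045, -0.088, 0.028], [-0.0305, -0.0115, -0.033, 0.051, -0.099, 0.032], [-0.0335, -0.0125, -0.0375, 0.057, -0.11, 0.036], [-0.0365, -0.014, -0.0415, 0.062, -0.121, 0.04], [-0.0395, -0.015, -0.0455, 0.068, -0.132, 0.044], [-0.0425, -0.0165, -0.05, 0.074, -0.143, 0.048], [-0.0455, -0.018, -0.054, 0.08, -0.155, 0.053], [-0.048, -0.019, -0.0585, 0.085, -0.166, 0.057],
```

>>> arm_command([
  [-0.003, -0.001, -0.003, 0.005, -0.009, 0.003],
  [-0.0065, -0.002, -0.0065, 0.011, -0.021, 0.006],
  [-0.0105, -0.0035, -0.01, 0.016, -0.032, 0.009],
  [-0.014, -0.005, -0.0135, 0.022, -0.043, 0.013],
  [-0.0175, -0.006, -0.0175, 0.028, -0.054, 0.017],
  [-0.0205, -0.0075, -0.0215, 0.034, -0.065, 0.02],
])

```text
t: 7.65
tool_pos: [0.4281, -0.2273, 0.3137]
tcp_rot: [[0.807, 0.192, 0.559], [0.045, -0.963, 0.266], [0.589, -0.189, -0.785]]
force: [-1.3, -0.3, 0.6]
grip_width: 0.0003
```

```bash
python3 look.py 8 50 45 42 40 38 35
```

```text
7.65 (array([-0.0548, -0.0301,  0.1707]), 'pitch', np.float64(51.8)) [-1.31 -0.34  0.6 ] [ 0.4281 -0.2273  0.3137] [-44. -21. 107.  36.  80. -53.]
50.0 [array([290., 384.]), array([114., 280.])]
45.0 [array([277., 403.]), array([102., 298.])]
42.0 [array([270., 415.]), array([ 95., 309.])]
40.0 [array([265., 423.]), array([ 91., 317.])]
38.0 [array([260., 431.]), array([ 87., 325.])]
35.0 [array([254., 444.]), array([ 81., 336.])]
```

View pics/c8.png

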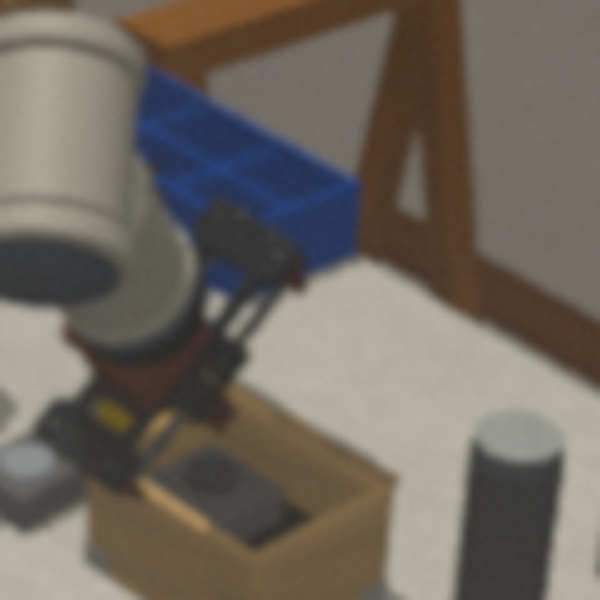

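```bash
python3 - <<'E'
from h import *
from rig import env
s=env.read_state();print(s['t'],s['force'].round(2))
cv2.imwrite("pics/scene8.png",env.grab_frame("scene")["image"][:,:,::-1])
b=cv2.imread("pics/scene8.png")[170:290,180:300]
cv2.imwrite("pics/c8s.png",cv2.resize(b,None,fx=5,fy=5,interpolation=cv2.INTER_CUBIC))
for th in (46,44,42,40,38,36):
    t=np.radians(th);u=np.array([-np.cos(t),0,np.sin(t)]);o=[];nn=np.array([np.sin(t),0,np.cos(t)])
    for sgn in(-1,1):
        p=np.array([.0625,sgn*.08,.09])+u*.16+nn*.009
        q=proj("scene",[cc+X*p[0]+Y*p[1]+Z*p[2]])[0]; o.append(((q-[180,170])*5+2).round(0))
    print(th,o)
E
```

```text
7.7 [-2.76  0.27 -0.29]
46 [array([102., 264.]), array([280.,  70.])]
44 [array([ 97., 264.]), array([274.,  71.])]
42 [array([ 91., 265.]), array([268.,  72.])]
40 [array([ 86., 266.]), array([263.,  74.])]
38 [array([ 82., 267.]), array([258.,  76.])]
36 [array([ 77., 268.]), array([253.,  78.])]
```

View pics/c8s.png

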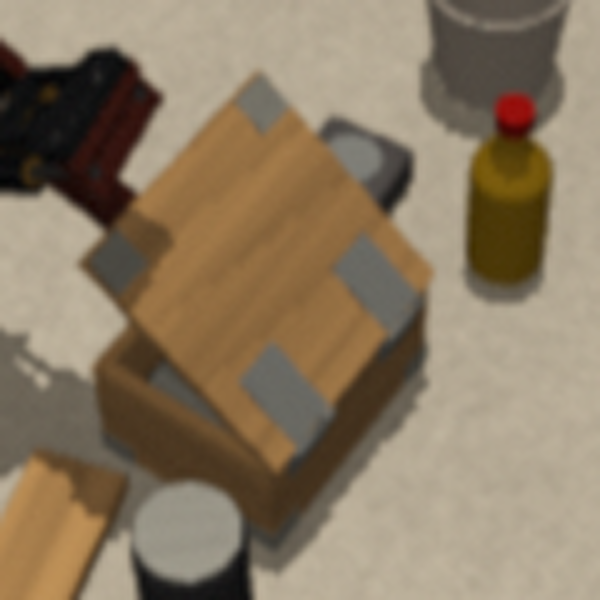

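Caught: in the scene crop the lid's free-edge corners at (82,262) and (258,72) put it at about 40°, resting on the finger. Lowering continues.

```bash
python3 - <<'E'
from h import *
R0=pose(*low(41.7))[1]
rows(np.arange(40.7,19,-1.1),np.array([.4285,-.2275,.3145]),R0)
for t in (30,20,10,0,-3): print(t,low(t),ik(*low(t)))
E
```

```text
[-0.003, -0.001, -0.003, 0.005, -0.009, 0.003], [-0.006, -0.002, -0.0065, 0.01, -0.02, 0.007], [-0.009, -0.0035, -0.0105, 0.015, -0.03, 0.01], [-0.012, -0.0045, -0.014, 0.021, -0.04, 0.014], [-0.0145, -0.006, -0.018, 0.026, -0.05, 0.018], [-0.0175, -0.007, -0.0215, 0.031, -0.061, 0.021], [-0.02, -0.008, -0.0255, 0.036, -0.071, 0.025], [-0.0225, -0.0095, -0.0295, 0.042, -0.081, 0.029], [-0.025, -0.0105, -0.0335, 0.047, -0.091, 0.033], [-0.0275, -0.012, -0.0375, 0.052, -0.102, 0.037], [-0.03, -0.0125, -0.041, 0.056, -0.109, 0.04], [-0.0315, -0.0125, -0.044, 0.056, -0.109, 0.04], [-0.033, -0.013, -0.0465, 0.056, -0.109, 0.04], [-0.034, -0.013, -0.0495, 0.056, -0.109, 0.04], [-0.0355, -0.013, -0.052, 0.056, -0.109, 0.04], [-0.037, -0.013, -0.055, 0.056, -0.109, 0.04], [-0.038, -0.013, -0.0575, 0.056, -0.109, 0.04], [-0.039, -0.013, -0.0605, 0.056, -0.109, 0.04], [-0.0405, -0.013, -0.0635, 0.056, -0.109, 0.04], [-0.0415, -0.0135, -0.066, 0.056, -0.109, 0.04], 
30 (np.float64(-0.07196826041147224), np.float64(0.1453778212016854), np.float64(45.0), -0.03, np.float64(25.0)) (np.float64(-51.0), np.float64(-26.4), np.float64(117.4))
20 (np.float64(-0.0837550151317074), np.float64(0.1201010441337924), np.float64(45.0), -0.03, np.float64(25.0)) (np.float64(-53.0), np.float64(-27.3), np.float64(120.6))
10 (np.float64(-0.09097343628791534), np.float64(0.09316152962839426), np.float64(45.0), -0.03, np.float64(25.0)) (np.float64(-54.0), np.float64(-27.6), np.float64(123.5))
0 (np.float64(-0.09340419580596206), np.float64(0.06537782120168541), np.float64(45.0), -0.03, np.float64(25.0)) (np.float64(-54.0), np.float64(-27.3), np.float64(126.0))
-3 (np.float64(-0.09340419580596206), np.float64(0.05700024079211262), np.float64(45.0), -0.03, np.float64(25.0)) (np.float64(-54.0), np.float64(-27.0), np.float64(126.6))
```

>>> arm_command([
  [-0.003, -0.001, -0.003, 0.005, -0.009, 0.003],
  [-0.006, -0.002, -0.0065, 0.01, -0.02, 0.007],
  [-0.009, -0.0035, -0.0105, 0.015, -0.03, 0.01],
  [-0.012, -0.0045, -0.014, 0.021, -0.04, 0.014],
  [-0.0145, -0.006, -0.018, 0.026, -0.05, 0.018],
  [-0.0175, -0.007, -0.0215, 0.031, -0.061, 0.021],
  [-0.02, -0.008, -0.0255, 0.036, -0.071, 0.025],
  [-0.0225, -0.0095, -0.0295, 0.042, -0.081, 0.029],
  [-0.025, -0.0105, -0.0335, 0.047, -0.091, 0.033],
  [-0.0275, -0.012, -0.0375, 0.052, -0.102, 0.037],
  [-0.03, -0.0125, -0.041, 0.056, -0.109, 0.04],
  [-0.0315, -0.0125, -0.044, 0.056, -0.109, 0.04],
  [-0.033, -0.013, -0.0465, 0.056, -0.109, 0.04],
  [-0.034, -0.013, -0.0495, 0.056, -0.109, 0.04],
  [-0.0355, -0.013, -0.052, 0.056, -0.109, 0.04],
  [-0.037, -0.013, -0.055, 0.056, -0.109, 0.04],
  [-0.038, -0.013, -0.0575, 0.056, -0.109, 0.04],
  [-0.039, -0.013, -0.0605, 0.056, -0.109, 0.04],
  [-0.0405, -0.013, -0.0635, 0.056, -0.109, 0.04],
  [-0.0415, -0.0135, -0.066, 0.056, -0.109, 0.04],
])

```text
t: 9.42
tool_pos: [0.3869, -0.2406, 0.2477]
tcp_rot: [[0.737, 0.252, 0.628], [0.041, -0.943, 0.331], [0.675, -0.218, -0.705]]
force: [-1.0, 1.5, -1.1]
grip_width: 0.0004
```

```bash
cat > looks.py <<'E'
import sys
from h import *
from rig import env
k=sys.argv[1]
s=env.read_state();print(s['t'],tip(s),s['force'].round(2),s['tool_pos'].round(4))
f={n:env.grab_frame(n)["image"][:,:,::-1] for n in("scene","side")}
for n in f: cv2.imwrite(f"pics/{n}{k}.png",f[n])
a=np.hstack([f["scene"][170:290,170:290],f["side"][130:250,260:380]])
cv2.imwrite(f"pics/d{k}.png",cv2.resize(a,None,fx=3.3,fy=3.3,interpolation=cv2.INTER_CUBIC))
for th in [float(v) for v in sys.argv[2:]]:
    t=np.radians(th);u=np.array([-np.cos(t),0,np.sin(t)]);o=[];nn=np.array([np.sin(t),0,np.cos(t)])
    for n,off,dx in(("scene",[170,170],0),("side",[260,130],396)):
      for sgn in(-1,1):
        p=np.array([.0625,sgn*.08,.09])+u*.16+nn*.009
        q=proj(n,[cc+X*p[0]+Y*p[1]+Z*p[2]])[0]; o+=list(((q-off)*3.3+1.6+[dx,0]).round(0))
    print(th,np.array(o))
E
python3 looks.py 9 24 22 20 18 16
```

```text
9.4167 (array([-0.0836, -0.03  ,  0.1195]), 'pitch', np.float64(44.8)) [-0.98  1.49 -1.07] [ 0.3869 -0.2406  0.2477]
24.0 [ 70. 187. 185.  63. 587. 216. 473. 143.]
22.0 [ 69. 189. 183.  65. 585. 221. 471. 149.]
20.0 [ 67. 191. 181.  68. 583. 227. 470. 154.]
18.0 [ 66. 193. 180.  70. 581. 232. 468. 159.]
16.0 [ 65. 196. 178.  73. 579. 238. 466. 164.]
```

View pics/d9.png

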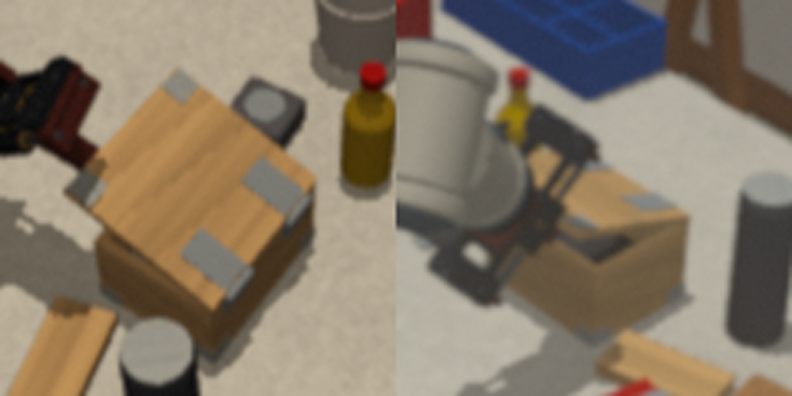

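>>> arm_command([
  [-0.001, 0, -0.0026, 0, 0, 0],
  [-0.002, 0, -0.0053, 0, 0, 0],
  [-0.0026, 0, -0.0079, 0, 0, 0],
  [-0.0034, 0, -0.0106, 0, 0, 0],
  [-0.004, 0, -0.0133, 0, 0, 0],
  [-0.005, 0, -0.016, 0, 0, 0],
  [-0.0055, 0, -0.0187, 0, 0, 0],
  [-0.006, 0, -0.0215, 0, 0, 0],
  [-0.0066, 0, -0.0242, 0, 0, 0],
  [-0.007, 0, -0.027, 0, 0, 0],
  [-0.0075, 0, -0.0292, 0, 0, 0],
  [-0.008, 0, -0.0314, 0, 0, 0],
  [-0.008, 0, -0.0333, 0, 0, 0],
  [-0.0083, 0, -0.0352, 0, 0, 0],
  [-0.0085, 0, -0.0372, 0, 0, 0],
  [-0.0087, 0, -0.0391, 0, 0, 0],
  [-0.009, 0, -0.0408, 0, 0, 0],
  [-0.009, 0, -0.0425, 0, 0, 0],
  [-0.009, 0, -0.0439, 0, 0, 0],
  [-0.009, 0, -0.0453, 0, 0, 0],
])

```text
t: 11.18
tool_pos: [0.378, -0.2407, 0.2026]
tcp_rot: [[0.737, 0.252, 0.628], [0.041, -0.943, 0.331], [0.675, -0.218, -0.705]]
force: [-3.1, -0.6, -1.6]
grip_width: 0.0008
```

```bash
python3 looks.py 10 6 4 3 2 0
```

```text
11.1833 (array([-0.0925, -0.0297,  0.0743]), 'pitch', np.float64(44.8)) [-3.13 -0.64 -1.63] [ 0.378  -0.2407  0.2026]
6.0 [ 63. 210. 174.  89. 572. 265. 461. 190.]
4.0 [ 63. 213. 173.  92. 572. 270. 461. 195.]
3.0 [ 63. 214. 173.  94. 571. 272. 460. 198.]
2.0 [ 63. 216. 173.  95. 571. 275. 460. 200.]
0.0 [ 63. 219. 173.  99. 570. 280. 460. 205.]
```

View pics/d10.png

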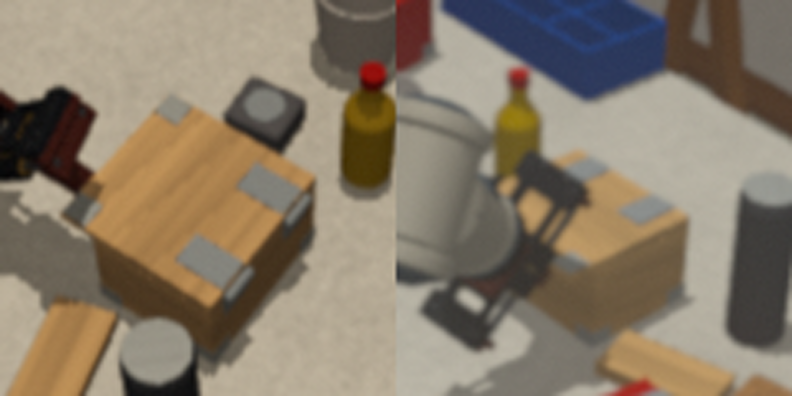

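>>> arm_command([
  [0, 0, -0.001, 0, 0, 0],
  [0, 0, -0.002, 0, 0, 0],
  [0, 0, -0.003, 0, 0, 0],
  [0, 0, -0.004, 0, 0, 0],
  [0, 0, -0.005, 0, 0, 0],
  [0, 0, -0.006, 0, 0, 0],
  [0, 0, -0.007, 0, 0, 0],
  [0, 0, -0.008, 0, 0, 0],
  [0, 0, -0.009, 0, 0, 0],
  [0, 0, -0.01, 0, 0, 0],
  [0, 0, -0.011, 0, 0, 0],
  [0, 0, -0.012, 0, 0, 0],
  [0, 0, -0.013, 0, 0, 0],
  [0, 0, -0.014, 0, 0, 0],
  [0, 0, -0.015, 0, 0, 0],
  [0, 0, -0.015, 0, 0, 0],
])

```text
t: 12.62
tool_pos: [0.378, -0.2406, 0.1875]
tcp_rot: [[0.737, 0.252, 0.628], [0.041, -0.943, 0.331], [0.675, -0.218, -0.705]]
force: [-0.3, 0.5, 0.5]
grip_width: 0.0006
```

```bash
python3 looks.py 11 2 0; python3 - <<'E'
from rig import env
for i in range(4):
    env.grab_frame("wrist"); print(env.read_state()['force'].round(2))
E
```

```text
12.6167 (array([-0.0925, -0.0296,  0.0593]), 'pitch', np.float64(44.8)) [-0.3   0.53  0.54] [ 0.378  -0.2406  0.1875]
2.0 [ 63. 216. 173.  95. 571. 275. 460. 200.]
0.0 [ 63. 219. 173.  99. 570. 280. 460. 205.]
[0.42 0.89 1.14]
[-0.81  0.57  0.25]
[ 0.49 -0.29  0.  ]
[ 0.37 -0.43 -0.6 ]
```

View pics/d11.png

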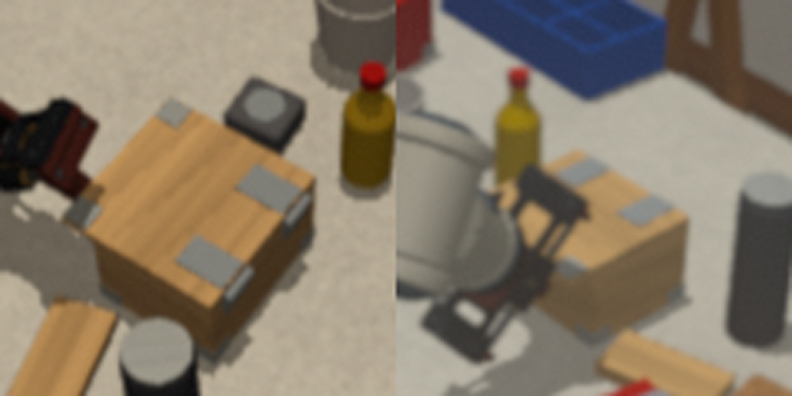

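>>> arm_command([
  [-0.005, 0, -0.002, 0, 0, 0],
  [-0.012, 0, -0.002, 0, 0, 0],
  [-0.022, 0, -0.002, 0, 0, 0],
  [-0.035, 0, -0.002, 0, 0, 0],
  [-0.05, 0, -0.002, 0, 0, 0],
  [-0.06, 0, 0.0, 0, 0, 0],
  [-0.065, 0, 0.02, 0, 0, 0],
  [-0.065, 0, 0.05, 0, 0, 0],
  [-0.065, 0, 0.085, 0, 0, 0],
  [-0.065, 0, 0.12, 0, 0, 0],
  [-0.065, 0, 0.14, 0, 0, 0],
  [-0.065, 0, 0.15, 0, 0, 0],
  [-0.065, 0, 0.15, 0, 0, 0],
  [-0.065, 0, 0.15, 0, 0, 0],
])

```text
t: 14.08
tool_pos: [0.3127, -0.2407, 0.337]
tcp_rot: [[0.737, 0.251, 0.627], [0.04, -0.943, 0.33], [0.675, -0.218, -0.705]]
force: [-0.3, 0.6, -0.1]
grip_width: 0.0006
```

```bash
python3 looks.py 12 2 0; python3 - <<'E'
import cv2
a=cv2.imread("pics/scene12.png");b=cv2.imread("pics/side12.png")
cv2.imwrite("pics/full12.png",cv2.resize(cv2.hconcat([a,b]),(800,300)))
E
```

```text
14.0833 (array([-0.1578, -0.0264,  0.2086]), 'pitch', np.float64(44.8)) [-0.29  0.6  -0.09] [ 0.3127 -0.2407  0.337 ]
2.0 [ 63. 216. 173.  95. 571. 275. 460. 200.]
0.0 [ 63. 219. 173.  99. 570. 280. 460. 205.]
```

View pics/d12.png

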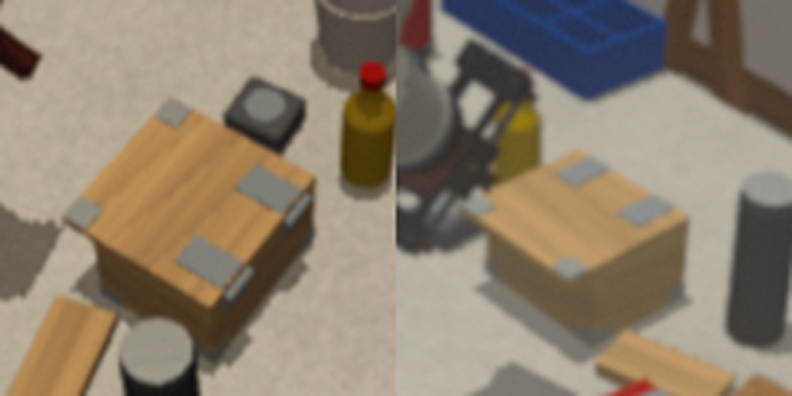

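View pics/full12.png

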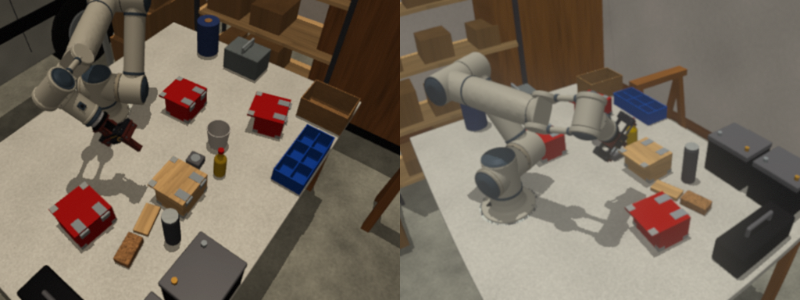

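The lid lies flat and shut with its corners on the predicted shut positions, within about 1 px. The arm is clear, and the can, glue, tub, offcut and other items look unmoved. Handing in.

```bash
python3 -c "
from rig import env
print(env.finish_job())"
```

```text
the job is handed in; nothing more can be done
None
```

The lid is shut, and the job was handed in at about 14.2 s of robot time. With the gripper closed, I tipped the lid from behind with the fingertip to about 0.14 rad past upright. I then passed the finger over the top and caught the lid on its back at roughly 45°. I lowered it at 0.2–0.25 rad/s, slowing to under 0.1 rad/s over the last few degrees. Once it was seated, I drew the finger out forwards and lifted it clear.

- **Lid shut:** its corners match the shut prediction to about 1 px in both cameras. The force on the finger had fallen to about 0, within the noise, before I withdrew it.
- **Robot clear:** the robot is touching nothing.
- **Bystanders:** they look unmoved in the final pictures. I judged this by eye, not by measurement.
- **Catch moment:** the force readings are noisy by about ±1 N, so they did not show exactly when the lid landed. I confirmed the catch from the scene picture, which put the lid at about 40°.

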